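Start the full-fuse firing on the glass kiln

TASK

Start the full-fuse firing on the glass kiln with closed fingers, gripping and lifting nothing: ease the lid down until it is fully shut, then switch on the red power rocker by pressing its raised end right down, then push the yellow program button fully in so that it stays in, and last press the green start button fully in, hold it for a full second and let it go. Leave the blue and white program buttons and the red stop button unpressed, and do not disturb the jar on the control box or the things lying on the bench.

Things in the scene. Friction and masses are not known exactly. Their poses are not given: they have to be found in the camera images.
- kiln: small table-top glass-fusing kiln, fixed: square steel chamber 300 x 300 mm, 140 mm high without its lid, with a grey control box on its right. Origin on the bench top under the chamber's centre; x points from the front (handle side, towards the robot) to the back (hinge side), y to the left, z up. It stands turned by up to 0.15 rad
- panel (a point): centre of the control box's flat black top, 150 mm above the bench, 300 (x) x 180 mm (y). Buttons on it, kiln x, y in mm from here: green start (-108,40), red mushroom stop (-108,-40); three program buttons at x -45, y 50, 0, -50, colours in any order; red rocker (30,45), dark display (30,-40); a jar stands at the back. All press straight down
- lid (a joint): angle of the kiln's lid, rad: 0 fully shut, grows as the front rises; starts 0.25 to 0.45 open. Stiff hinge: stays where it is left, takes about 2 to 5 N of push near the front edge; rigid stop when shut. Lid 300 x 300 x 60 mm, steel, flat top 200 mm above the bench when shut, bar handle 35 mm out of its front
- lid_front (a point): point on the lid's flat top, midway across, 30 mm behind its front edge: push down here. It moves with the lid; 270 mm in front of the hinge line (kiln x = -120 mm) and 200 mm above the bench when shut
- lid_hinge (a point): middle of the lid's hinge line, along the kiln's y, at the back of the chamber, 140 mm above the bench
- rocker (a joint): mains rocker switch, rad: 0 off, 0.4 fully on. Red paddle 24 mm wide (y), two flat faces each 22 mm long meeting at the pivot, 159 mm above the bench. Off: the far face (away from the robot) slopes up to its far end; fully on: the far face lies level at 159 mm and the near one is raised. Stays where it is left, takes 2 to 5 N, rigid stop
- rocker_raised_end (a point): point on the rocker's far (raised when off) face, 15 mm from the pivot: press here; about 6 mm down to level
- key_yellow (a joint): yellow program button (full fuse), m: 0 out, 0.006 fully in. Round flat cap 24 mm across, 163 mm above the bench when out; a latching button, it stays in when pushed in; takes about 3 N, rigid stop at 6 mm
- key_yellow_top (a point): centre of the yellow button's cap top (moves with it)
- key_blue (a joint): blue program button, same make, leave alone
- key_blue_top (a point): centre of the blue button's cap top
- key_white (a joint): white program button, same make, leave alone
- key_white_top (a point): centre of the white button's cap top
- start (a joint): green start button, m: 0 out, 0.006 fully in; springs back when released; about 1.5 N to move and 4.5 N fully in. Round flat cap 24 mm across, 163 mm above the bench when out
- start_top (a point): centre of the green cap's top (moves with it)
- stop (a joint): red mushroom stop button, 30 mm across, top 164 mm above the bench, m, 0 out; leave alone
- stop_top (a point): centre of the red mushroom's top
- frit_jar: amber glass jar with black cap, 36 mm across, 55 mm tall, standing on the back of the control box; origin under its centre
- brush: wooden-handled brush lying on the bench, origin near its middle at bench height
- marker: white and blue marker pen, 135 mm long, 20 mm high, lying on the bench; origin under its middle
- glass_cutter: brass pencil-shaped glass cutter, 150 mm long, 16 mm thick, lying on the bench; origin under its middle
- dish: green glass dish, 120 mm across, 35 mm high, on the bench; origin under its centre
- post_tall: white ceramic kiln post, 32 mm across, 75 mm tall, standing on the bench; origin under its centre
- post_short: white ceramic kiln post, 32 mm across, 40 mm tall, standing on the bench; origin under its centre
Mind the look-alikes: they are no part of the job. Leave any pink or purple look-alike of the post_tall alone.

How it is judged:
By the outcome, as a careful person would: the job done as asked, in the order asked, and still so for the second after the job is handed in, with the robot touching nothing.
It also fails if it takes over 51 s, if anything falls off the work surface, if the arm or the gripper's body presses on something with over 40 N, if the wrist force passes 120 N, or if a joint passes its speed limit or range.

ROBOT

A 7-joint arm with a two-finger parallel gripper is mounted at the origin on the work surface. World frame = base frame: x ahead of the robot, y to its left, z up, the work surface at z = 0. Lengths are in m, angles in degrees, forces in N, time in s.
With the tool pointing down it reaches from about 0.35 to 0.9 m from the base axis. Payload 7.2 kg.
Tool frame: the origin (TCP) lies at the very end of the fingers, on their centre line; the grasp point (between the pads) lies 19 mm behind it; z points along the fingers, y is the direction in which the jaws open and shut (so a half turn about z gives the same grasp; the last joint's range is limited). The gripper opens to 85 mm and grips with 20 to 120 N. Pads are 22 mm wide; open, the fingers measure 114 mm over their backs; the gripper's body (76 mm by 85 mm) begins 54 mm behind the grasp point. The pads swing forward as they close: fully open they stand 13 mm farther back than shut.
Start: joints at [-69.855, 23.554, -0.728, 91.456, 0.321, 64.991, -4.71], TCP at [0.255, 0.571, 0.231] pointing down, gripper open.
Joint ranges: [-169.25, 169.25], [-16.82, 113.86], [-84.01, 82.57], [7.8, 145.47], [-59.2, 239.2], [7.22, 106.19], [-163.78, 163.78]. Speed limits (degrees/s): [136.94, 136.94, 172.46, 172.46, 180, 180, 180].

INTERFACE

Orientations are given as a 3x3 rotation matrix whose columns are the frame's x, y, z axes.
In Python, from workcell import robot gives the robot as it stands. The module is installed in compiled form; this text tells all that it offers.
- The arm moves only by the shell command python3 -m handwheel 'ROWS' [FORCE]. ROWS is JSON, a list of rows, each a list of 7 numbers: the turn, a rotation vector about the tool's x, y, z in rad, then the shift along the tool's x, y, z in m, then the gripper's target within -1 to 1 (fully open at 1, half-way at 0, shut at -1). In form: [[rx, ry, rz, tx, ty, tz, grip], ...]. A call has 1 to 12 rows; each row shifts and turns the pose as measured when the row begins, along the tool's axes as they then stand; what a row does not reach is not made up. A row lasts 1/12 s, in which the tool goes at most 41.7 mm and 7.16 degrees, less where a joint would pass 70% of its speed; a pose out of reach is approached as far as the arm can. A call with a gripper value outside its range is refused whole. The fingers move at their own pace and stop on an object; FORCE is the grip in N (left out, the last holds). Time passes only in rows, so rows that do not move let the fingers close. It gives the time, the measured TCP pose, the force and the opening at its end, in the units of the state.
- robot.observe(): the state, without advancing time (a new reading comes with each control period).
- robot.read_camera(name): name is "scene" or "top" or "wrist"; returns (picture, depth): 480x640x3 uint8, blue, green, red; 480x640 float32, m along the optical axis (not along the pixel's ray), 0 where there is no reading.
- robot.camera_info(name): a dict with "fx", "fy", "cx", "cy" (pixels), "R" (3x3) and "t" (3): a world point X has camera coordinates R X + t; the wrist camera has in their place "hand_eye" (4x4, takes a point from camera to tool coordinates, whose origin is the TCP and whose axes are the flange's). Camera axes: x right, y down, z forward; pixel columns grow to the right and rows downward; lengths in m; the calibration is good to about 2 mm. A picture is of the moment at which its call begins: read the wrist's pose just before it. camera_info takes no time and is no camera call.
- robot.finish_job(): hands the job in, once; it reports no verdict.
The state is a dict: "t": time; "qpos": joint angles; "qvel": joint speeds; "tau": joint torques, N m; "eef_pos": TCP position; "orientation": TCP orientation; "force": force on the tool from outside, world axes, zero at the start; "torque": the same for the moment, N m; "finger_gap": finger opening in m.
Only numpy, scipy, OpenCV 4.12 (cv2) and the standard library are available. Lean on these libraries where they do the work, as an engineer would, in place of code of your own. Each camera call takes 0.05 s, during which the arm holds its last target. There are 200 camera calls.

## Working session

There is one attempt and no reset: what is moved stays moved. The work goes in short steps, Python scripts to look and compute and a shell command to move; the robot and the scene stay as the last step left them, time stands still between calls to the robot, and variables do not carry over. Pictures are saved under pics/ and viewed, about 8 in all and at most 12, crops included, and the job is handed in when it is done.

```bash
mkdir -p pics
cat > h.py <<'E'
import numpy as np, cv2
from workcell import robot
def cam(n):
    s=robot.observe(); p,d=robot.read_camera(n); i=robot.camera_info(n)
    K=np.array([[i['fx'],0,i['cx']],[0,i['fy'],i['cy']],[0,0,1]])
    if n=='wrist':
        he=np.array(i['hand_eye']); Rt=np.array(s['orientation']).reshape(3,3)
        Rc=Rt@he[:3,:3]; c=Rt@he[:3,3]+np.array(s['eef_pos'])
    else:
        Rc=np.array(i['R']).T; c=-Rc@np.array(i['t'])
    return p,d,K,Rc,c
def plane(u,v,z,K,Rc,c):
    r=Rc@np.linalg.solve(K,[u,v,1.]); return c+r*(z-c[2])/r[2]
def pt(u,v,d,K,Rc,c):
    return c+Rc@np.linalg.solve(K,[u,v,1.])*d
E
python3 - <<'E'
from h import *
for n in('top','scene'):
    p,d,K,Rc,c=cam(n); cv2.imwrite(f'pics/{n}0.png',p); np.savez(f'{n}0.npz',p=p,d=d,K=K,Rc=Rc,c=c); print(n,c.round(3),Rc.round(2).tolist())
s=robot.observe(); print(s['t'],s['eef_pos'],s['orientation'],s['force'],s['finger_gap'])
E
```

```text
top [ 0.409 -0.031  1.455] [[0.02, -0.99, 0.1], [-1.0, -0.01, 0.02], [-0.02, -0.1, -0.99]]
scene [ 1.397 -0.7    1.265] [[0.62, 0.56, -0.54], [0.78, -0.46, 0.42], [-0.01, -0.69, -0.72]]
0.1 [0.25458065 0.57033313 0.23055001] [[-9.13201233e-01  4.07508629e-01 -4.74951753e-04]
 [ 4.07508892e-01  9.13200279e-01 -1.32420156e-03]
 [-1.05897488e-04 -1.40280956e-03 -9.99999010e-01]] [-0.14849865  0.04222079 -0.01563453] 0.08512680896100243
```

View pics/top0.png

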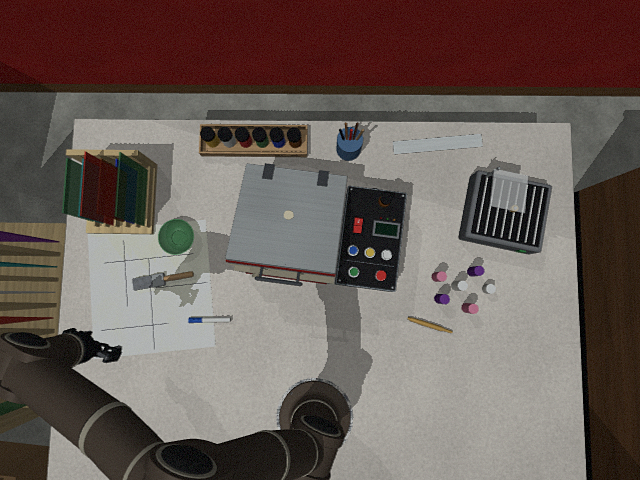

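View pics/scene0.png

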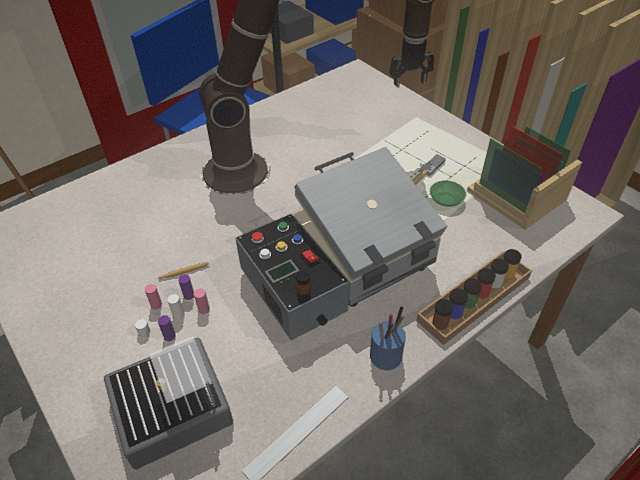

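The top view shows the kiln lid at about (287,222) with its handle at (278,281). Panel pixels: green (354,272), red stop (381,276), blue (353,251), yellow (370,253), white (387,255), rocker (358,226), display (386,229), jar (385,201). Two things could be mistaken for my targets: the red stop for the rocker, and blue or white for yellow.

Run:
```python
from h import *
z=np.load('top0.npz'); p,d,K,Rc,c=[z[k] for k in('p','d','K','Rc','c')]
hsv=cv2.cvtColor(p,cv2.COLOR_BGR2HSV)
def blob(lo,hi,u,v,r=9):
    m=cv2.inRange(hsv,np.array(lo),np.array(hi)); w=np.zeros_like(m); w[v-r:v+r+1,u-r:u+r+1]=255; m&=w
    n,l,s,ce=cv2.connectedComponentsWithStats(m); k=1+np.argmax(s[1:,4]); return ce[k],s[k,4]
T={'start':((45,80,40),(90,255,255),354,272,.163,(-108,40)),'stop':((0,120,90),(8,255,255),381,276,.164,(-108,-40)),
'blue':((100,100,60),(130,255,255),353,251,.163,(-45,50)),'yellow':((18,90,90),(35,255,255),370,253,.163,(-45,0)),
'white':((0,0,140),(179,60,255),387,255,.163,(-45,-50)),'rocker':((0,120,90),(8,255,255),358,226,.161,(30,45))}
P=[];Q=[]
for k,(lo,hi,u,v,h,q) in T.items():
    ce,a=blob(lo,hi,u,v); x=plane(*ce,h,K,Rc,c); P.append(x[:2]);Q.append(np.array(q)/1e3); print(k,ce.round(1),a,x.round(4))
P=np.array(P);Q=np.array(Q);pc=P.mean(0);qc=Q.mean(0)
H=(Q-qc).T@(P-pc);U,S,V=np.linalg.svd(H);R=V.T@U.T;t=pc-R@qc
print('yaw',np.arctan2(R[1,0],R[0,0]),'panel',t,'res mm',((P-(Q@R.T+t))*1e3).round(1).tolist())
for k,q in dict(start=(-108,40),yellow=(-45,0),rock_end=(30+14,45)).items(): print(k,(R@np.array(q)/1e3+t).round(4))
# lid: depth points on the lid top
us,vs=np.meshgrid(range(250,330,4),range(185,255,4)); X=np.array([pt(u,v,d[v,u],K,Rc,c) for u,v in zip(us.ravel(),vs.ravel()) if d[v,u]>0])
L=(X[:,:2]-t)@R; A=np.c_[L[:,0],np.ones(len(L))]; s=np.linalg.lstsq(A,X[:,2],rcond=None)[0]; print('lid slope',s,'angle',np.arctan(-s[0]),'res',np.std(X[:,2]-A@s))
for u,v in((245,167),(346,178),(227,263),(336,277),(288,215)): 
    x=pt(u,v,d[v,u],K,Rc,c); print(u,v,x.round(3),((x[:2]-t)@R).round(3))
cv2.imwrite('pics/crop.png',cv2.resize(p[155:295,220:420],None,fx=4,fy=4,interpolation=cv2.INTER_CUBIC))
```

```text
start [353.5 271.4] 50 [ 0.4567 -0.1112  0.163 ]
stop [380.8 275.2] 77 [ 0.447  -0.1906  0.164 ]
blue [352.8 249.7] 46 [ 0.5205 -0.1087  0.163 ]
yellow [369.7 252.1] 51 [ 0.5141 -0.1583  0.163 ]
white [386.3 254.7] 75 [ 0.507  -0.2067  0.163 ]
rocker [357.6 225.2] 115 [ 0.5935 -0.1225  0.161 ]
yaw -0.12196566331846469 panel [ 0.55865242 -0.16359665] res mm [[0.3, -0.4], [0.4, -0.4], [0.4, -0.2], [0.1, -0.2], [-0.9, 1.1], [-0.4, 0.1]]
start [ 0.4563 -0.1108]
yellow [ 0.514  -0.1581]
rock_end [ 0.6078 -0.1243]
lid slope [-0.28044489  0.24342874] angle 0.27342120592451513 res 0.0022847380951806643
245 167 [ 0.812  0.25  -0.006] [0.201 0.441]
346 178 [ 0.728 -0.085  0.191] [0.158 0.098]
227 263 [ 0.484  0.298 -0.003] [-0.13   0.449]
336 277 [ 0.44  -0.061  0.146] [-0.13   0.088]
288 215 [0.607 0.077 0.245] [0.019 0.245]
```

View pics/crop.png

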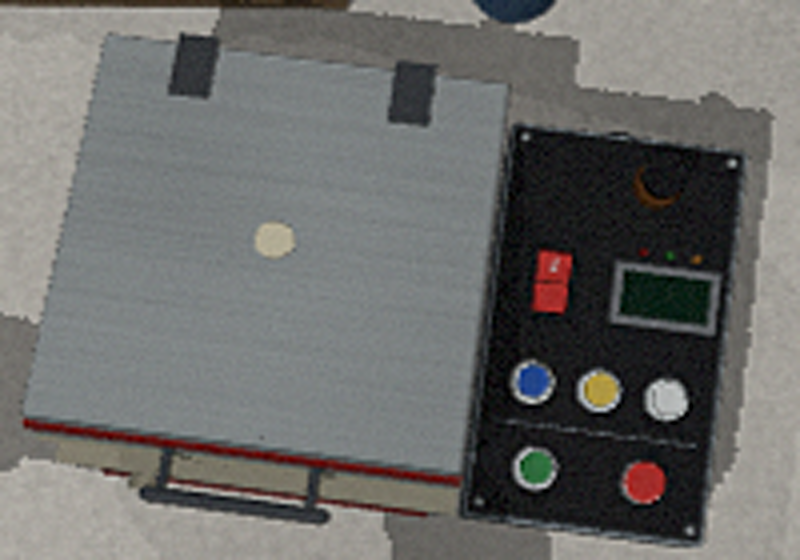

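The crop confirms the layout: start green at lower left, blue/yellow/white from left to right, and the rocker with its raised far end up. The panel fit residual is about 1 mm and the lid is at about 0.27 rad. I'll raise, close the fingers and align with the kiln.

```bash
python3 -m handwheel '[[0,0,-0.1,0,0,-0.035,-1],[0,0,-0.1,0,0,-0.035,-1],[0,0,-0.098,0,0,-0.035,-1],[0,0,0,0,0,0,-1],[0,0,0,0,0,0,-1]]' 40
cat > rel.py <<'E'
from h import *
y=-0.12197;R=np.array([[np.cos(y),-np.sin(y)],[np.sin(y),np.cos(y)]]);t=np.array([.55865,-.1636])
s=robot.observe();e=np.array(s['eef_pos']);O=np.array(s['orientation']).reshape(3,3)
Tg=dict(lid=(-.10,.245,.30),rocker=(.047,.045,.19),yellow=(-.045,0,.19),start=(-.108,.04,.19))
print('t',round(s['t'],2),'panel',(R.T@(e[:2]-t)).round(4),'z',e[2].round(4),'F',np.round(s['force'],1),'gap',round(s['finger_gap'],4))
k=np.array([[np.cos(y),-np.sin(y),0],[np.sin(y),np.cos(y),0],[0,0,1]])@np.diag([-1,1,-1])
print('rotvec needed',cv2.Rodrigues(O.T@k)[0].ravel().round(4))
for n,q in Tg.items():
    w=np.r_[R@np.array(q[:2])+t,q[2]]; print(n,'world',w.round(3),'tool shift',(O.T@(w-e)).round(4))
E
python3 rel.py
```

```text
t: 0.52
eef_pos: [0.2537, 0.5684, 0.3351]
orientation: [[-0.994, 0.107, -0.004], [0.107, 0.994, -0.011], [0.003, -0.011, -1.0]]
force: [0.7, 0.6, -1.1]
finger_gap: 0.0257
t 0.52 panel [-0.3918  0.6894] z 0.3351 F [ 0.7  0.6 -1.1] gap 0.0257
rotvec needed [-0.0114 -0.0025  0.0143]
lid world [0.489 0.092 0.3  ] tool shift [-0.2855 -0.4481  0.0394]
rocker world [ 0.611 -0.125  0.19 ] tool shift [-0.4299 -0.649   0.1513]
yellow world [ 0.514 -0.158  0.19 ] tool shift [-0.3373 -0.6926  0.1521]
start world [ 0.456 -0.111  0.19 ] tool shift [-0.2748 -0.6517  0.1518]
```

```bash
python3 -m handwheel '[[-0.0114,-0.0025,0.0143,-0.021,-0.033,0,-1],[0,0,0,-0.021,-0.033,0,-1],[0,0,0,-0.021,-0.033,0,-1],[0,0,0,-0.021,-0.033,0,-1],[0,0,0,-0.021,-0.033,0,-1],[0,0,0,-0.021,-0.033,0,-1],[0,0,0,-0.021,-0.033,0,-1],[0,0,0,-0.021,-0.033,0,-1],[0,0,0,-0.021,-0.033,0,-1],[0,0,0,-0.021,-0.033,0,-1],[0,0,0,-0.021,-0.033,0,-1],[0,0,0,-0.021,-0.033,0,-1]]'; python3 rel.py
```

```text
t: 1.52
eef_pos: [0.4539, 0.1319, 0.3227]
orientation: [[-0.993, 0.117, -0.012], [0.117, 0.993, -0.004], [0.012, -0.005, -1.0]]
force: [0.9, 0.9, 0.1]
finger_gap: 0.0001
t 1.52 panel [-0.1399  0.2806] z 0.3227 F [0.9 0.9 0.1] gap 0.0001
rotvec needed [-0.0053 -0.0117  0.0045]
lid world [0.489 0.092 0.3  ] tool shift [-0.04   -0.0356  0.0224]
rocker world [ 0.611 -0.125  0.19 ] tool shift [-0.1874 -0.2357  0.1317]
yellow world [ 0.514 -0.158  0.19 ] tool shift [-0.0952 -0.2803  0.1331]
start world [ 0.456 -0.111  0.19 ] tool shift [-0.0324 -0.24    0.1336]
```

```bash
python3 -m handwheel '[[-0.0053,-0.0117,0.0045,-0.02,-0.018,0.005,-1],[0,0,0,-0.02,-0.018,0.005,-1],[0,0,0,0,0,0.008,-1],[0,0,0,0,0,0,-1]]'; python3 rel.py
```

```text
t: 1.85
eef_pos: [0.4918, 0.0778, 0.3016]
orientation: [[-0.99, 0.14, -0.0], [0.14, 0.99, -0.004], [-0.0, -0.004, -1.0]]
force: [0.2, 0.7, 0.2]
finger_gap: 0.0
t 1.85 panel [-0.0957  0.2314] z 0.3016 F [0.2 0.7 0.2] gap 0.0
rotvec needed [-0.0038  0.0001 -0.0187]
lid world [0.489 0.092 0.3  ] tool shift [0.0046 0.0135 0.0015]
rocker world [ 0.611 -0.125  0.19 ] tool shift [-0.1461 -0.1833  0.1123]
yellow world [ 0.514 -0.158  0.19 ] tool shift [-0.055  -0.23    0.1125]
start world [ 0.456 -0.111  0.19 ] tool shift [ 0.0088 -0.1912  0.1123]
```

Run:
```python
from h import *
p,d,K,Rc,c=cam('wrist'); cv2.imwrite('pics/w1.png',p)
```

```text
(no output)
```

View pics/w1.png

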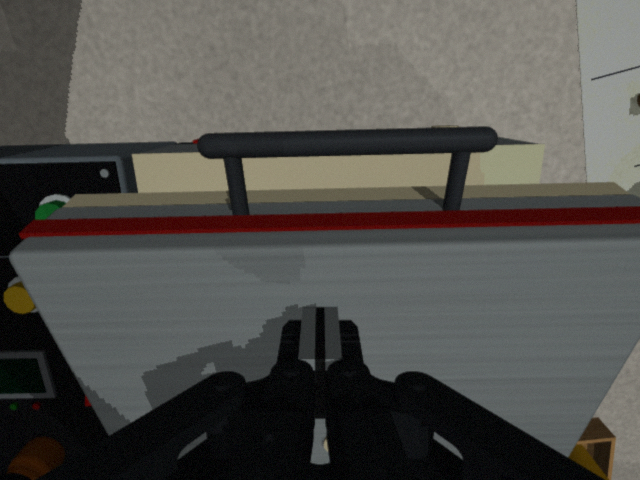

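The fingertips are over the lid top at about (320,310), with the red front edge at row 225. Now easing the lid down.

```bash
python3 -m handwheel '[[0,0,-0.018,0.004,0.013,0.008,-1],[0,0,0,0,0,0.008,-1],[0,0,0,0,0,0.008,-1],[0,0,0,0,0,0.006,-1],[0,0,0,0,0,0.006,-1],[0,0,0,0,0,0.006,-1],[0,0,0,0,0,0.006,-1],[0,0,0,0,0,0.006,-1]]'; python3 rel.py|head -2
```

```text
t: 2.57
eef_pos: [0.487, 0.0979, 0.2448]
orientation: [[-0.994, 0.112, -0.001], [0.112, 0.994, -0.002], [0.0, -0.002, -1.0]]
force: [-2.0, -0.6, 4.5]
finger_gap: 0.0002
t 2.57 panel [-0.1029  0.2509] z 0.2448 F [-2.  -0.6  4.5] gap 0.0002
rotvec needed [-0.0017 -0.0003  0.0094]
```

```bash
python3 -m handwheel '[[0,0,0,0,0,0.006,-1],[0,0,0,0,0,0.006,-1],[0,0,0,0,0,0.006,-1],[0,0,0,0,0,0.006,-1],[0,0,0,0,0,0.005,-1],[0,0,0,0,0,0.004,-1],[0,0,0,0,0,0.003,-1],[0,0,0,0,0,0.003,-1]]'; python3 rel.py|head -1
```

```text
t: 3.23
eef_pos: [0.4855, 0.098, 0.2004]
orientation: [[-0.994, 0.113, -0.004], [0.113, 0.994, -0.001], [0.004, -0.002, -1.0]]
force: [-2.8, -0.7, 4.2]
finger_gap: 0.0001
t 3.23 panel [-0.1044  0.2507] z 0.2004 F [-2.8 -0.7  4.2] gap 0.0001
```

```bash
python3 -m handwheel '[[0,0,0,0,0,0.003,-1],[0,0,0,0,0,0.003,-1],[0,0,0,0,0,0.003,-1]]'; python3 rel.py|head -1
```

```text
t: 3.48
eef_pos: [0.4856, 0.0981, 0.1998]
orientation: [[-0.994, 0.113, -0.003], [0.113, 0.994, 0.003], [0.003, 0.002, -1.0]]
force: [-15.6, -2.9, 35.9]
finger_gap: -0.0001
t 3.48 panel [-0.1044  0.2508] z 0.1998 F [-15.6  -2.9  35.9] gap -0.0001
```

The lid hit its rigid stop at z = 0.200 with 36 N. Lifting off and going to the rocker.

```bash
python3 -m handwheel '[[0,0,0,0,0,-0.015,-1],[0,0,0,0,0,-0.02,-1],[0,0,0,-0.01,-0.015,-0.01,-1],[0,0,0.008,-0.02,-0.029,0,-1],[0,0,0,-0.021,-0.029,0,-1],[0,0,0,-0.021,-0.029,0,-1],[0,0,0,-0.021,-0.029,0,-1],[0,0,0,-0.021,-0.029,0,-1],[0,0,0,-0.021,-0.029,0,-1],[0,0,0,-0.01,-0.01,0,-1],[0,0,0,0,0,0,-1]]'; python3 rel.py
```

```text
t: 4.4
eef_pos: [0.6177, -0.1281, 0.2473]
orientation: [[-0.993, 0.114, 0.015], [0.114, 0.993, -0.003], [-0.015, -0.001, -1.0]]
force: [-0.2, 0.3, 0.3]
finger_gap: -0.0002
t 4.4 panel [0.0543 0.0425] z 0.2473 F [-0.2  0.3  0.3] gap -0.0002
rotvec needed [-0.0014  0.0151  0.0075]
lid world [0.489 0.092 0.3  ] tool shift [ 0.152   0.2036 -0.0553]
rocker world [ 0.611 -0.125  0.19 ] tool shift [0.0081 0.0027 0.0572]
yellow world [ 0.514 -0.158  0.19 ] tool shift [ 0.1005 -0.0416  0.0559]
start world [ 0.456 -0.111  0.19 ] tool shift [ 0.1632 -0.0012  0.0549]
```

Run:
```python
from h import *
p,d,K,Rc,c=cam('wrist'); cv2.imwrite('pics/w2.png',p)
q,d,K,Rc,c=cam('scene'); cv2.imwrite('pics/s2.png',cv2.resize(q[140:340,220:460],None,fx=3,fy=3))
```

```text
(no output)
```

View pics/s2.png

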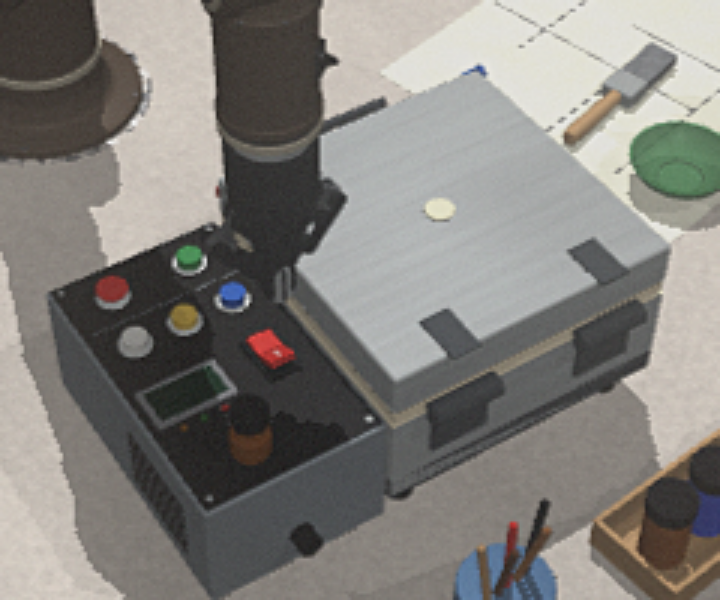

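View pics/w2.png

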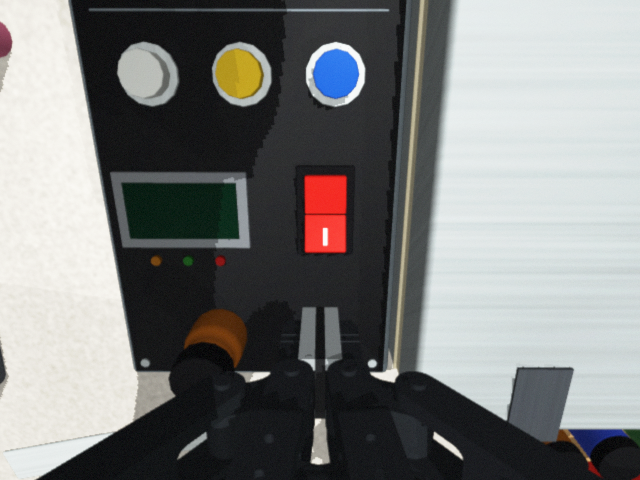

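The lid is shut, with the dark seam even all round. The wrist view shows the rocker pivot at (326,214) and its raised far face, with the white mark, at (326,234). I'll refine the key points from this view.

```bash
python3 - <<'E'
from h import *
import contextlib,io
with contextlib.redirect_stdout(io.StringIO()):
    from rel import R,t
p,d,K,Rc,c=cam('wrist')
for n,u,v,z in(('pivot',326,214,.159),('far end',326,253,.167),('yellow',239,73,.163),('blue',335,73,.163),('white',145,73,.163)):
    x=plane(u,v,z,K,Rc,c); print(n,(R.T@(x[:2]-t)).round(4),pt(u,v,d[v,u],K,Rc,c).round(3))
E
python3 -m handwheel '[[-0.0014,0.0151,0.0075,0.007,0.003,0.02,-1],[0,0,0,0,0,0.02,-1],[0,0,0,0,0,0.01,-1],[0,0,0,0,0,0,-1]]'; python3 rel.py | head -5
```

```text
pivot [0.0301 0.0488] [ 0.594 -0.119  0.16 ]
far end [0.0513 0.049 ] [ 0.615 -0.121  0.168]
yellow [-0.0449  0.0031] [ 0.515 -0.155  0.165]
blue [-0.0454  0.0521] [ 0.52  -0.106  0.163]
white [-0.0444 -0.0448] [ 0.509 -0.203  0.163]
t: 4.88
eef_pos: [0.6092, -0.1123, 0.1972]
orientation: [[-0.994, 0.11, 0.001], [0.11, 0.994, 0.006], [-0.001, 0.006, -1.0]]
force: [-0.3, 1.2, -0.5]
finger_gap: -0.0002
t 4.88 panel [0.0439 0.0571] z 0.1972 F [-0.3  1.2 -0.5] gap -0.0002
rotvec needed [0.0063 0.0005 0.0117]
lid world [0.489 0.092 0.3  ] tool shift [ 0.1417  0.1902 -0.1017]
rocker world [ 0.611 -0.125  0.19 ] tool shift [-0.0029 -0.0121  0.0071]
yellow world [ 0.514 -0.158  0.19 ] tool shift [ 0.0896 -0.0561  0.0068]
```

```bash
python3 -m handwheel '[[0.006,0,0.0117,-0.003,-0.010,0.005,-1],[0,0,0,0,0,0,-1],[0,0,0,0,0,0,-1]]'; python3 rel.py | head -5|cut -c1-140
```

```text
t: 5.13
eef_pos: [0.6117, -0.1206, 0.1933]
orientation: [[-0.993, 0.119, 0.002], [0.119, 0.993, 0.001], [-0.002, 0.001, -1.0]]
force: [0.0, 0.2, 0.9]
finger_gap: -0.0002
t 5.13 panel [0.0474 0.0491] z 0.1933 F [0.  0.2 0.9] gap -0.0002
rotvec needed [0.0008 0.0017 0.0029]
lid world [0.489 0.092 0.3  ] tool shift [ 0.1466  0.1964 -0.1068]
rocker world [ 0.611 -0.125  0.19 ] tool shift [ 0.0004 -0.0041  0.0033]
yellow world [ 0.514 -0.158  0.19 ] tool shift [ 0.0925 -0.0489  0.0031]
```

Centred to 2 mm. Pressing down to 0.159.

```bash
python3 -m handwheel '[[0,0,0,0,-0.002,0.012,-1],[0,0,0,0,0,0.008,-1],[0,0,0,0,0,0.004,-1],[0,0,0,0,0,0.003,-1],[0,0,0,0,0,0.003,-1],[0,0,0,0,0,0.003,-1],[0,0,0,0,0,0.002,-1]]'; python3 rel.py | head -1
```

```text
t: 5.72
eef_pos: [0.6148, -0.1237, 0.1589]
orientation: [[-0.993, 0.119, 0.01], [0.119, 0.993, -0.0], [-0.01, 0.001, -1.0]]
force: [-6.4, 1.5, 23.1]
finger_gap: -0.0002
t 5.72 panel [0.0509 0.0464] z 0.1589 F [-6.4  1.5 23.1] gap -0.0002
```

```bash
python3 -m handwheel '[[0,0,0,0.002,0,0.003,-1],[0,0,0,0,0,0.002,-1]]'; python3 rel.py | head -1; python3 -m handwheel '[[0,0,0,0,0,-0.01,-1],[0,0,0,0,0,-0.02,-1],[0,0,0,0,0,-0.02,-1],[0,0,0,0,0,0,-1]]'; python3 rel.py;  python3 - <<'E'
from h import *
p,d,K,Rc,c=cam('wrist'); cv2.imwrite('pics/w3.png',p)
E
```

```text
t: 5.88
eef_pos: [0.6149, -0.1238, 0.159]
orientation: [[-0.993, 0.119, 0.016], [0.119, 0.993, 0.001], [-0.016, 0.003, -1.0]]
force: [-9.4, 2.0, 17.4]
finger_gap: 0.0001
t 5.88 panel [0.051  0.0464] z 0.159 F [-9.4  2.  17.4] gap 0.0001
t: 6.22
eef_pos: [0.6122, -0.1238, 0.2107]
orientation: [[-0.993, 0.12, 0.012], [0.12, 0.993, 0.001], [-0.012, 0.003, -1.0]]
force: [0.8, -0.4, 1.8]
finger_gap: -0.0001
t 6.22 panel [0.0483 0.046 ] z 0.2107 F [ 0.8 -0.4  1.8] gap -0.0001
rotvec needed [0.0028 0.0115 0.0017]
lid world [0.489 0.092 0.3  ] tool shift [ 0.1469  0.1995 -0.0905]
rocker world [ 0.611 -0.125  0.19 ] tool shift [ 0.0015 -0.0011  0.0207]
yellow world [ 0.514 -0.158  0.19 ] tool shift [ 0.0936 -0.0459  0.0195]
start world [ 0.456 -0.111  0.19 ] tool shift [ 0.1565 -0.0058  0.0189]
```

View pics/w3.png

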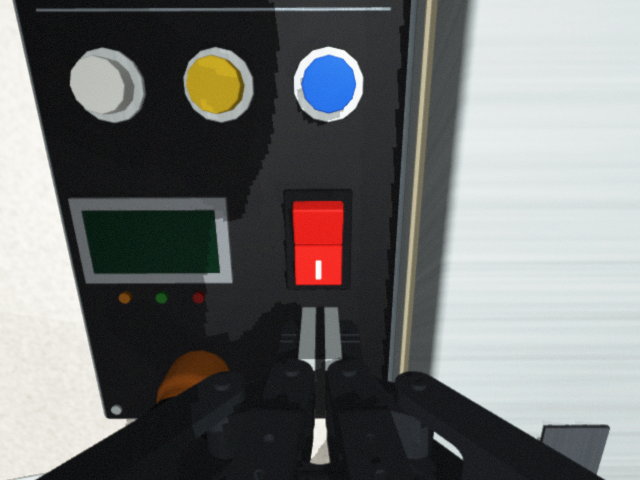

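The near end of the rocker now shows its raised edge at (318,203). I'll check the face heights by depth before going on.

Run:
```python
from h import *
p,d,K,Rc,c=cam('wrist')
for v in range(205,287,8): print(v,pt(305,v,np.median(d[v-1:v+2,300:310]),K,Rc,c).round(4))
```

```text
205 [ 0.5728 -0.1256  0.1625]
213 [ 0.5754 -0.1258  0.1675]
221 [ 0.5797 -0.1264  0.1658]
229 [ 0.584  -0.127   0.1643]
237 [ 0.5887 -0.1277  0.1622]
245 [ 0.5935 -0.1284  0.1601]
253 [ 0.5979 -0.129   0.1595]
261 [ 0.6022 -0.1296  0.1593]
269 [ 0.6066 -0.1301  0.1592]
277 [ 0.6109 -0.1307  0.1593]
285 [ 0.6153 -0.1313  0.1594]
```

```bash
python3 -m handwheel '[[0,0.011,0,0.03,-0.015,0,-1],[0,0,0,0.032,-0.016,0,-1],[0,0,0,0.025,-0.013,0,-1],[0,0,0,0,0,0.005,-1],[0,0,0,0,0,0,-1]]'; python3 rel.py
```

```text
t: 6.73
eef_pos: [0.5132, -0.1553, 0.1961]
orientation: [[-0.993, 0.116, -0.012], [0.116, 0.993, 0.005], [0.012, 0.003, -1.0]]
force: [-0.8, 0.4, -0.7]
finger_gap: -0.0002
t 6.73 panel [-0.0461  0.0027] z 0.1961 F [-0.8  0.4 -0.7] gap -0.0002
rotvec needed [ 0.0033 -0.0123  0.0054]
lid world [0.489 0.092 0.3  ] tool shift [ 0.0538  0.2429 -0.1024]
rocker world [ 0.611 -0.125  0.19 ] tool shift [-0.0934  0.0417  0.0051]
yellow world [ 0.514 -0.158  0.19 ] tool shift [-0.0012 -0.0028  0.0061]
start world [ 0.456 -0.111  0.19 ] tool shift [0.0616 0.0376 0.007 ]
```

The rocker's far face is level at 0.159, so it is fully on. The tool is over yellow within 3 mm, so I'm pressing it.

```bash
python3 -m handwheel '[[0.003,-0.012,0.005,-0.001,-0.001,0.012,-1],[0,0,0,0,0,0.01,-1],[0,0,0,0,0,0.006,-1],[0,0,0,0,0,0.004,-1],[0,0,0,0,0,0.003,-1],[0,0,0,0,0,0.003,-1],[0,0,0,0,0,0.003,-1]]'; python3 rel.py | head -1
```

```text
t: 7.32
eef_pos: [0.5149, -0.1556, 0.1567]
orientation: [[-0.993, 0.12, -0.004], [0.12, 0.993, 0.003], [0.004, 0.002, -1.0]]
force: [-20.2, 5.4, 48.9]
finger_gap: 0.0
t 7.32 panel [-0.0444  0.0026] z 0.1567 F [-20.2   5.4  48.9] gap 0.0
```

```bash
python3 -m handwheel '[[0,0,0,0,0,-0.01,-1],[0,0,0,0,0,-0.02,-1],[0,0,0,0,0,-0.015,-1],[0,0,0,0.025,0.015,0,-1],[0,0,0,0.025,0.015,0,-1],[0,0,0,0.012,0.007,0,-1],[0,0,0,0,0,0,-1],[0,0,0,0,0,0,-1]]'; python3 rel.py
python3 - <<'E'
from h import *
p,d,K,Rc,c=cam('wrist'); cv2.imwrite('pics/w4.png',p)
q,d,K,Rc,c=cam('scene'); cv2.imwrite('pics/s4.png',cv2.resize(q[205:315,230:360],None,fx=5,fy=5))
E
```

```text
t: 7.98
eef_pos: [0.4603, -0.1093, 0.2063]
orientation: [[-0.993, 0.118, 0.0], [0.118, 0.993, 0.003], [0.0, 0.003, -1.0]]
force: [-0.2, -0.1, 0.6]
finger_gap: -0.0001
t 7.98 panel [-0.1042  0.0419] z 0.2063 F [-0.2 -0.1  0.6] gap -0.0001
rotvec needed [ 0.0031 -0.0002  0.004 ]
lid world [0.489 0.092 0.3  ] tool shift [-0.005   0.2034 -0.0931]
rocker world [ 0.611 -0.125  0.19 ] tool shift [-0.1512  0.0024  0.0163]
yellow world [ 0.514 -0.158  0.19 ] tool shift [-0.059  -0.0422  0.0162]
start world [ 0.456 -0.111  0.19 ] tool shift [ 0.0038 -0.002   0.0163]
```

View pics/s4.png

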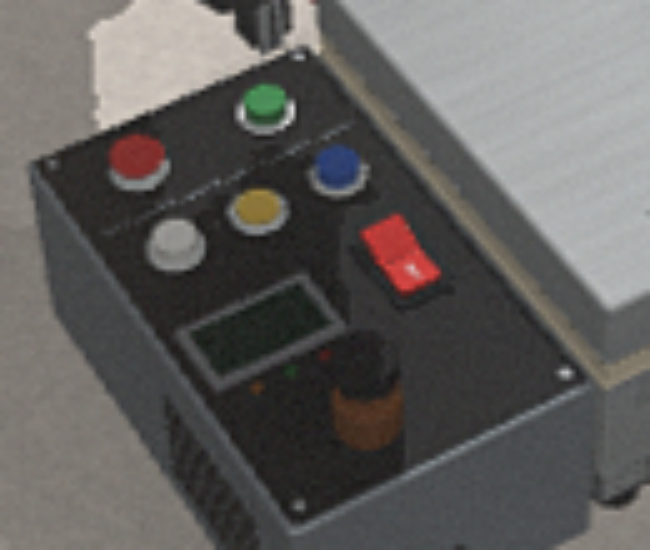

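Yellow at (258,208) sits visibly lower than blue and white. The rocker is on and its near end is raised. Now pressing and holding start.

```bash
python3 -m handwheel '[[0.003,0,0.004,0.003,-0.001,0.015,-1],[0,0,0,0,0,0.015,-1],[0,0,0,0,0,0.008,-1],[0,0,0,0,0,0.004,-1],[0,0,0,0,0,0.003,-1],[0,0,0,0,0,0.003,-1]]'; python3 rel.py | head -1
```

```text
t: 8.58
eef_pos: [0.4622, -0.1134, 0.1568]
orientation: [[-0.992, 0.125, 0.001], [0.125, 0.992, -0.002], [-0.002, -0.002, -1.0]]
force: [-4.0, 1.8, 16.9]
finger_gap: -0.0002
t 8.58 panel [-0.1019  0.0381] z 0.1568 F [-4.   1.8 16.9] gap -0.0002
```

```bash
python3 -m handwheel '[[0,0,0,0,0,0.002,-1],[0,0,0,0,0,0.002,-1],[0,0,0,0,0,0.002,-1],[0,0,0,0,0,0.002,-1],[0,0,0,0,0,0.002,-1],[0,0,0,0,0,0.002,-1],[0,0,0,0,0,0.002,-1],[0,0,0,0,0,0.002,-1]]'; python3 rel.py | head -1;  python3 -m handwheel '[[0,0,0,0,0,0.002,-1],[0,0,0,0,0,0.002,-1],[0,0,0,0,0,0.002,-1],[0,0,0,0,0,0.002,-1],[0,0,0,0,0,0.002,-1],[0,0,0,0,0,0.002,-1],[0,0,0,0,0,0.002,-1],[0,0,0,0,0,0.002,-1]]'; python3 rel.py | head -1
```

```text
t: 9.25
eef_pos: [0.4622, -0.1134, 0.1567]
orientation: [[-0.992, 0.128, 0.002], [0.128, 0.992, 0.009], [-0.001, 0.009, -1.0]]
force: [-10.2, 2.6, 24.7]
finger_gap: -0.0
t 9.25 panel [-0.1018  0.0381] z 0.1567 F [-10.2   2.6  24.7] gap -0.0
t: 9.92
eef_pos: [0.4622, -0.1134, 0.1567]
orientation: [[-0.992, 0.129, 0.006], [0.129, 0.991, 0.019], [-0.003, 0.02, -1.0]]
force: [-9.9, 2.4, 24.3]
finger_gap: -0.0001
t 9.92 panel [-0.1018  0.0381] z 0.1567 F [-9.9  2.4 24.3] gap -0.0001
```

Start was held for 1.34 s at its stop. Releasing straight up and checking everything.

```bash
python3 -m handwheel '[[0,0,0,0,0,-0.01,-1],[0,0,0,0,0,-0.02,-1],[0,0,0,0,0,-0.035,-1],[0,0,0,0.02,0,-0.035,-1],[0,0,0,0.03,0,-0.02,-1],[0,0,0,0.03,0,-0.01,-1],[0,0,0,0.03,0,0,-1],[0,0,0,0,0,0,-1],[0,0,0,0,0,0,-1]]'; python3 rel.py|head -1
python3 - <<'E'
from h import *
q,d,K,Rc,c=cam('scene'); a=cv2.resize(q[140:340,220:460],None,fx=2.5,fy=2.5)
cv2.imwrite('pics/s5.png',a)
p,d,K,Rc,c=cam('wrist')
hsv=cv2.cvtColor(p,cv2.COLOR_BGR2HSV)
for n,lo,hi in(('green',(45,80,40),(90,255,255)),('blue',(100,120,60),(130,255,255)),('yellow',(18,90,90),(35,255,255)),('red',(0,120,90),(8,255,255))):
    l=cv2.connectedComponentsWithStats(cv2.inRange(hsv,np.array(lo),np.array(hi)))
    for k in range(1,l[0]):
        if l[2][k,4]>300:
            X=np.array([pt(u,v,d[v,u],K,Rc,c) for v,u in np.argwhere(l[1]==k)[::7]]); print(n,l[3][k].round(),l[2][k,4],np.median(X,0).round(4))
E
```

```text
t: 10.67
eef_pos: [0.3524, -0.1041, 0.2967]
orientation: [[-0.991, 0.132, 0.017], [0.132, 0.991, 0.017], [-0.015, 0.019, -1.0]]
force: [-0.1, 0.7, -0.4]
finger_gap: -0.0001
t 10.67 panel [-0.212  0.034] z 0.2967 F [-0.1  0.7 -0.4] gap -0.0001
yellow [ 17. 160.] 353 [ 0.2845 -0.3981  0.0143]
red [511. 252.] 406 [0.4368 0.0813 0.0575]
red [223. 358.] 593 [ 0.4468 -0.1904  0.1644]
```

View pics/s5.png

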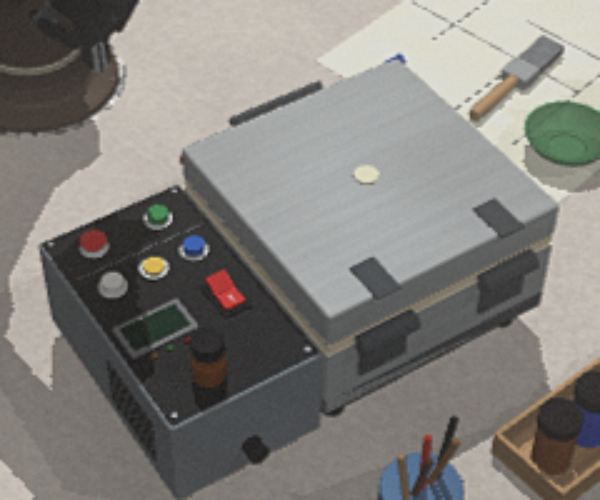

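Everything is as it should be: lid shut, rocker on, yellow (154,267) in, green (158,215) back out, blue, white and stop out, jar upright.

```bash
python3 -c "
from workcell import robot
print(robot.finish_job())"
```

```text
the job is handed in; nothing more can be done
None
```

I ran the full-fuse start sequence in the order asked, with closed fingers, and handed the job in; no verdict was reported. It took about 10.7 s of the 51 s allowed.

| Step | What the last check showed |
|---|---|
| Lid | Rigid stop at 0.200 m with about 36 N; looks fully shut in the last picture |
| Power rocker | Far face level at 0.159 m by depth, so fully on |
| Yellow button | Pressed to its stop at 0.157 m; looks lower than blue and white in the last pictures |
| Green start | Held at its stop at 0.157 m for about 1.3 s, then released; looks back out |
| Blue, white and red stop | Look unpressed; stop top measured at 0.164 m, its "out" height |
| Jar, brush and dish | Jar upright; brush and dish look undisturbed |

- **Force:** the fingertip force on yellow reached about 49 N (vertical part), more than intended. It was on the closed fingertips, not the arm or gripper body, and well under the 120 N wrist limit.
- **Checks not made by depth:** my last depth check could not see the green, yellow and blue caps because they were out of the wrist camera's view. Their final state rests on the scene picture and the contact heights.
- **Other bench items:** I did not look separately at the marker, cutter and posts at the end, but the arm never went low near them.
- **Small disagreement:** the wrist and top cameras differed by about 3 mm sideways, so I aimed between them for the rocker and yellow.

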